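# Hold the sprung jaw of the board holder open at its index

## Task

I want to load a circuit board into the board holder, but somebody has parked a roll of tape over the grip post of its sprung jaw. Lift the roll up off the post and lay it down flat on the red mat without dropping it, then take hold of the post and pull the jaw open against its springs until the jaw's pointer lines up with the tip of the index clamped on the ruler. Keep hold of the post and finish while still holding the jaw there, with the roll left lying wholly on the mat and everything else on the bench left where it is.

Things in the scene. Friction and masses are not known exactly. Their poses are not given: they have to be found in the camera images.
- mat: flat red work mat, 400 mm (its x) by 600 mm (its y), 2 mm thick, fixed to the bench; origin at the centre of its underside, on the bench top. The holder, its two tools, the solder reel and the small circuit board stand on it; its +y part (to the robot's left) is partly free.
- holder: circuit board holder, fixed on the mat: grey base 236 mm (its x) by 124 mm (its y); origin under the base's centre, on the mat's top; x = direction the sprung jaw is pulled open (roughly to the robot's right, yaw varies), z up. Fixed grooved jaw at the -x end, 62 mm high; end block at the +x end, 40 mm high; steel ruler along the +y edge.
- jaw (a joint): travel of the sprung jaw (aluminium carriage 76 x 76 mm on two guide rods, flat top 42 mm above the holder's origin) along the holder's +x, in m: 0 closed at rest, 0.065 fully out. Springs push it back with 5.4 N at 0, rising 1.8 N per 10 mm (about 15 N at 55 mm), plus 0.6 N friction; let go, it snaps shut.
- grip_post: upright round smooth steel post on the carriage, 16 mm diameter (22 mm collar in its lowest 3 mm), 48 mm tall; origin at its foot's centre on the carriage top, axes as the holder's; moves with the jaw. The jaw's black bar crosses the carriage on the -x side: face 40 mm from the post's axis, top 20 mm above the foot. On the other sides nothing rises above the foot.
- post_top (a point): top centre of the grip post.
- jaw_pointer (a point): tip of the small dark pointer that sticks out of the carriage's +y side over the ruler, 24 mm above the holder's origin; it is level with the post's axis along x and moves with the jaw; x axis as the holder's x.
- index_tip (a point): tip of the index, a small dark steel block with a brass thumbscrew clamped fast on the ruler's outer edge; the tip faces the jaw's pointer across the ruler; x axis as the holder's x. It is set 20 to 55 mm from where the jaw's pointer starts. The tips line up when their positions along the holder's x are equal.
- tape_roll: roll of amber tape on a cardboard core: a ring, 58 mm outside diameter, 26 mm hole, 24 mm high, about 60 g; origin at the centre of its underside, z along its axis. It starts flat on the carriage's top with the grip post up through its hole (24 mm of post shows above it); raise it more than 48 mm to clear the post.
- solder_reel: small blue reel standing flat on the mat, 48 mm in diameter, 30 mm high; origin under its centre. Leave alone.
- circuit_board: small green circuit board with parts, 58 x 40 mm, 15 mm high, lying on the mat; origin under its centre. Leave alone.
- cutters: red-handled side cutters, about 110 mm long, 12 mm high, lying on the mat beside the holder's ruler side; origin under the middle. Leave alone.
- screwdriver: black-handled screwdriver, 150 mm long, lying on the mat beside the holder's other long side; origin under the middle. Leave alone.
- flux_bottle: small capped bottle, 34 mm in diameter, 75 mm high, standing on the bench to the left of the mat; origin under its centre. Leave alone.
- tip_cleaner: round dark steel pot of brass wool, 76 mm in diameter, 28 mm high, on the bench to the left of the mat; origin under its centre. Leave alone.
Things that resemble listed ones, but are neither listed nor needed, are in the scene too. Of the things that look like the tape_roll, the middle-sized one is meant.

How it is judged (in metres and radians):
On the way, in this order (a step that is already met when the one before it is completed fails the run):
1. the roll is lifted up off the post: its underside is above the post's top (z of tape_roll in the frame of post_top above 0 m), for 0.05 s.
2. the roll lies flat on the mat, let go and at rest (x of tape_roll in the frame of mat between -0.173 and 0.173 m and y of tape_roll in the frame of mat between -0.273 and 0.273 m and ((angle between tape_roll's own z axis and vertical below 0.1 rad and z of tape_roll in the frame of mat below 0.006 m) or (angle between tape_roll's own z axis and vertical above 3.04 rad and z of tape_roll in the frame of mat below 0.03 m)) and linear speed of tape_roll below 0.02 m/s and contact force between the fingers and tape_roll below 0.05 N), for 0.2 s.
3. the post is held with the jaw's pointer within 4 mm of the index tip along the slide (x of jaw_pointer in the frame of index_tip between -0.004 and 0.004 m and contact force between the fingers and grip_post above 3 N and velocity of joint jaw between -0.02 and 0.02 m/s), for 0.3 s.
At the end, for the whole second after the job is handed in: The fingers hold the grip post (at least 3 N) with the jaw's pointer within 4 mm of the index tip along the slide and the jaw still; the roll lies flat (within about 6 degrees) and at rest on the mat, wholly inside its edges, untouched; the other listed things are where they were (within 30 mm) (all of step 2 and all of step 3 and distance of each of solder_reel, circuit_board, cutters, screwdriver, flux_bottle, tip_cleaner from where it was at the start of the episode below 0.03 m); the arm keeps its last pose, push and grip.
It fails at once if the roll is dropped or thrown: it falls free faster than 0.8 m/s (a drop of about 35 mm) (linear speed of tape_roll above 0.8 m/s and contact force between the fingers and tape_roll below 0.05 N).
It fails at once if another thing on the bench is shifted by more than 30 mm (distance of any of solder_reel, circuit_board, cutters, screwdriver, flux_bottle, tip_cleaner from where it was at the start of the episode above 0.03 m).
It also fails if it takes over 46 s, if anything falls off the work surface, if the arm or the gripper's body presses on something with over 40 N, if the wrist force passes 120 N, or if a joint passes its speed limit or range.

## Robot

A 6-joint arm with a two-finger parallel gripper is mounted at the origin on the work surface. World frame = base frame: x ahead of the robot, y to its left, z up, the work surface at z = 0. Lengths are in mm, angles in rad, forces in N, time in s.
With the tool pointing down it reaches from about 350 to 875 mm from the base axis. Payload 15.5 kg.
Tool frame: the origin (TCP) lies midway between the tips of the shut fingers; the grasp point (between the pads) lies 19 mm behind it; z points along the fingers, y is the line along which they close (so a half turn about z gives the same grasp; the last joint's range is limited). The gripper opens to 85 mm and grips with 20 to 120 N. Pads are 22 mm wide; open, the fingers measure 114 mm over their backs; the gripper's body (76 mm by 85 mm) begins 54 mm behind the grasp point. The pads swing forward as they close: fully open they stand 13 mm farther back than shut.
Start: joints at [-1.244, 0.494, 1.345, -0, 1.302, -0.096], TCP at [256.448, -569.966, 231.277] pointing down, gripper open.
Joint ranges: [-2.91, 2.91], [-0.82, 2.16], [0.22, 2.67], [-1.22, 4.37], [0.12, 2.79], [-3.08, 3.08]. Speed limits (rad/s): [1.89, 1.89, 2.57, 3.01, 3.01, 3.01].

## Interface

Orientations are given as a rotation vector (axis times angle).
In Python, from bench import state, snapshot, sign_off, find_in, place_of gives the robot as it stands.
- The arm moves only by the tool apply_moves, never from a script. Its argument "series" is a list that holds one entry, the list of rows, each a list of 4 numbers: the shift along the tool's x, y, z in cm, then the turn about the tool's z in rad. A call has 1 to 20 rows; each row is the pose to reach, as a shift and turn from the pose commanded when the call began, along the tool's axes at that moment; what a row does not reach only later rows make up. A row lasts 1/12 s, in which the tool goes at most 41.7 mm and 7.16 degrees, less where a joint would pass 70% of its speed; a pose out of reach is approached as far as the arm can. A call with a gripper value outside its range is refused whole. "jaw" is the closure, from -1 (fully open) to 1 (shut), set as the call begins (left out, the last holds). The fingers move at their own pace and stop on an object; "force" is the grip in N (left out, the last holds). Time passes only in rows, so rows that repeat a pose let the fingers close. It gives the time, the measured TCP pose, the force, the opening and the grip force at its end, in the units of the state.
- state(): the state, without advancing time (a new reading comes with each control period).
- snapshot(name): name is "scene" or "side" or "wrist"; returns a dict with "frame" (480x640x3 uint8, red, green, blue), "camera_matrix" (3x3 intrinsics, pixels), "cam_to_world" (4x4, takes a point from camera to world coordinates); the wrist camera has in their place "T_tool_cam" (4x4, takes a point from camera to tool coordinates, whose origin is the TCP and whose axes are the flange's). Camera axes: x right, y down, z forward; pixel columns grow to the right and rows downward; lengths in mm; the calibration is good to about 2 mm. A picture is of the moment at which its call begins: read the wrist's pose just before it. There is no depth.
- sign_off(): hands the job in; it is judged then, once.
Trained networks look in a picture, given as the dict that the camera call returned (one of the last four; its "shot" number tells which), for a name from the list of things; names that differ only in an ending like _2 or _b are one class to them, and where a whole thing is asked for, a point or a joint stands for the part that bears it (a point fixed in the world has none). Each returns a list of dicts, best first, with "confidence" (0 to 1); they miss things now and then, are a little off and sometimes report something else, mostly with a low value. They report only what shows in the picture. A call takes as long as a camera call. They do not tell look-alikes from the thing itself.
- find_in(picture, name): "location" ([x, y, z] in mm, in the coordinates of the camera as it stood for that picture, good to about 4 mm: the middle of the surface that is visible of it).
- place_of(picture, name): "location" ([x, y, z] in mm, in the coordinates of the camera as it stood for that picture, good to about 4 mm: a listed point, or the origin of a listed thing).
The state is a dict: "t": time; "joint_pos": joint angles; "qd": joint speeds; "joint_efforts": joint torques, N m; "ee_pos": TCP position; "eef_rot": TCP orientation; "contact_force": force on the tool from outside, world axes, zero at the start; "wrist_torque": the same for the moment, N m; "finger_gap": finger opening in mm; "grip_force": force on a finger pad.
Only numpy, scipy, OpenCV 4.12 (cv2) and the standard library are available. Lean on these libraries where they do the work, as an engineer would, in place of code of your own. Each camera call takes 0.05 s, during which the arm holds its last target. There are 200 camera calls.

## Working session

There is one attempt and no reset: what is moved stays moved. The work goes in short steps, Python scripts to look and compute and a tool call to move; the robot and the scene stay as the last step left them, time stands still between calls to the robot, and variables do not carry over. Pictures are saved under pics/ and viewed, at most 10 in all, crops included, and the job is handed in when it is done.

Besides the shell and the picture viewer there is one more tool, called after "Request:" as name(argument=value, ...), one argument or row to a line, values as JSON. apply_moves: Moves the arm, as the interface text tells. Its arguments: {"type":"object","properties":{"series":{"type":"array"},"jaw":{"type":"number"},"force":{"type":"number"}},"required":["series"]}

```bash
mkdir -p pics
cat > h.py <<'E'
import numpy as np, cv2
from bench import state, snapshot, sign_off, find_in, place_of
from scipy.spatial.transform import Rotation as R
def c2w(p,st=None):
    if 'cam_to_world' in p: return np.array(p['cam_to_world'])
    T=np.eye(4);T[:3,:3]=R.from_rotvec(st['eef_rot']).as_matrix();T[:3,3]=st['ee_pos']
    return T@np.array(p['T_tool_cam'])
def w(T,x): return (T@np.r_[x,1])[:3]
def px(p,x): 
    q=np.array(p['camera_matrix'])@np.array(x); return q[:2]/q[2]
def save(n,f): cv2.imwrite(f'pics/{n}.png',cv2.cvtColor(f,cv2.COLOR_RGB2BGR))
def ray(p,T,uv):
    d=np.linalg.inv(np.array(p['camera_matrix']))@np.r_[uv,1]; d=T[:3,:3]@d
    return T[:3,3],d/np.linalg.norm(d)
def look(cam,names,fn=place_of,mx=3):
    st=state(); p=snapshot(cam); T=c2w(p,st)
    for n in names:
        for r in fn(p,n)[:mx]:
            print(cam,n,round(r['confidence'],2),w(T,r['location']).round(1),px(p,r['location']).round(0))
    return p,T
E
python3 - <<'E'
from h import *
np.set_printoptions(suppress=True)
s=state();print({k:np.round(s[k],3) for k in ('t','ee_pos','eef_rot','finger_gap')})
N=['mat','holder','tape_roll','post_top','jaw_pointer','index_tip','solder_reel','circuit_board','cutters','screwdriver']
fs=[]
for c in ('scene','side'):
    p,T=look(c,N); save(c,p['frame']); print(T[:3,3].round(0))
E
```

```text
{'t': np.float64(0.0), 'ee_pos': array([ 256.297, -569.619,  230.687]), 'eef_rot': array([-3.07 , -0.659,  0.   ]), 'finger_gap': np.float64(85.182)}
scene mat 0.71 [572.4 -11.8  -0.2] [270. 288.]
scene tape_roll 0.81 [ 558.8 -115.3   50.2] [218. 290.]
scene tape_roll 0.73 [469.8  69.1   1.5] [286. 239.]
scene tape_roll 0.65 [515.7 443.2  -2. ] [432. 201.]
scene post_top 0.64 [ 554.  -115.3   93. ] [213. 278.]
scene jaw_pointer 0.83 [ 603.6 -139.5   28.4] [216. 318.]
scene index_tip 0.57 [ 685.  -116.6    0.4] [242. 354.]
scene index_tip 0.47 [ 587.1 -173.7   23.2] [197. 319.]
scene index_tip 0.31 [ 601.7 -136.8   21.6] [217. 318.]
scene solder_reel 0.88 [716.3 214.4   4.7] [394. 301.]
scene circuit_board 0.69 [471.1 193.4  -1.7] [334. 222.]
scene cutters 0.88 [ 681.1 -117.4    0.9] [241. 352.]
scene screwdriver 0.86 [445.4 -89.8  -3.5] [217. 257.]
scene screwdriver 0.55 [ 543.5 -136.6    2.4] [210. 299.]
[1028. -117.  864.]
side mat 0.76 [574.3  -9.9   0.2] [346. 322.]
side mat 0.24 [513.7 445.6   0. ] [295. 182.]
side holder 0.88 [ 555.1 -140.     0.8] [348. 381.]
side tape_roll 0.78 [ 712.1 -221.3    3.7] [443. 412.]
side tape_roll 0.68 [466.8  66.6  -1.3] [290. 298.]
side tape_roll 0.63 [ 556.2 -119.    44. ] [347. 359.]
side post_top 0.53 [ 552.2 -123.4   92.9] [346. 348.]
side jaw_pointer 0.9 [ 600.3 -140.1   23.5] [372. 372.]
side index_tip 0.68 [ 593.6 -173.3   25.2] [373. 390.]
side solder_reel 0.56 [716.6 215.9  -1.3] [388. 236.]
side circuit_board 0.66 [471.1 196.1   0.1] [287. 252.]
side circuit_board 0.63 [718.  216.   -1.5] [389. 236.]
side circuit_board 0.31 [ 552.5 -119.2   92.2] [346. 346.]
side screwdriver 0.95 [443.9 -90.9   1.9] [286. 365.]
[ 457. -543.  821.]
```

Run:
```python
import cv2,numpy as np
a=cv2.imread('pics/scene.png');b=cv2.imread('pics/side.png')
c=cv2.resize(a[170:390,130:450],(800,550),interpolation=cv2.INTER_CUBIC)
d=cv2.resize(b[270:450,250:490],(800,600),interpolation=cv2.INTER_CUBIC)
cv2.imwrite('pics/c1.png',c);cv2.imwrite('pics/c2.png',d)
```

```text
(no output)
```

View pics/c1.png

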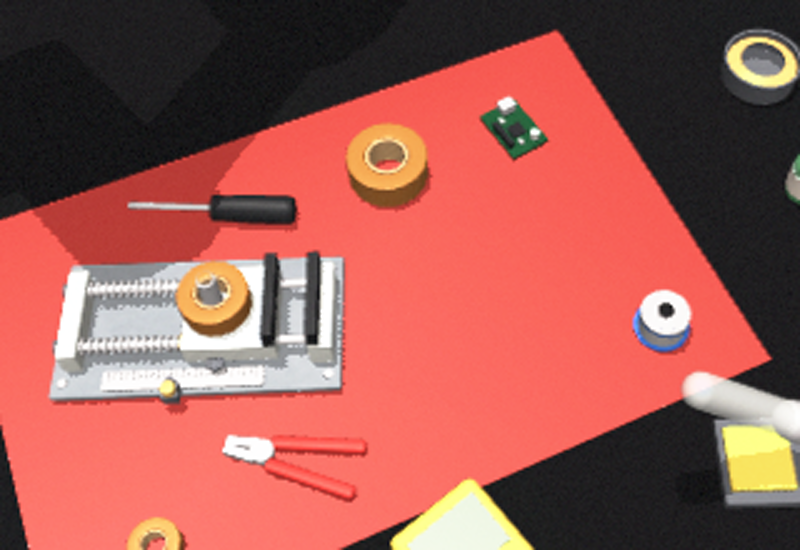

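View pics/c2.png

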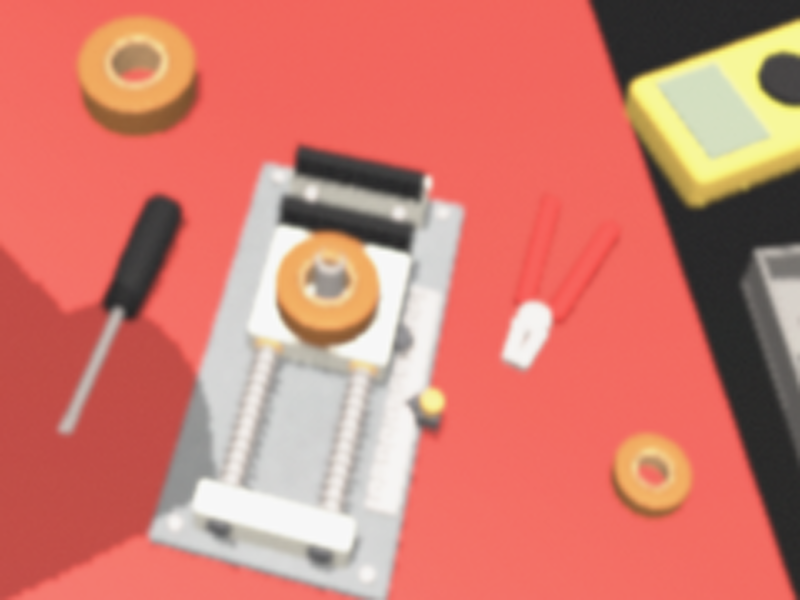

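Three amber rolls appear in the scene picture: a large one at (286,239), a small one at about (193,388), and the middle-sized one on the post at (218,290). The enlarged crops confirm that the one on the post is the middle size, so it is the one meant. The ruler runs along the robot-far side. The pointer is at scene (216,318) and the index at about (197,325). There is free mat around world (610,80).

Next I move over the roll to look with the wrist camera.

Request:
apply_moves(
  series=[
    [[45.7,-28.8,2,-0.85],[45.7,-28.8,2,-0.85],[45.7,-28.8,2,-0.85],[45.7,-28.8,2,-0.85],[45.7,-28.8,2,-0.85],[45.7,-28.8,2,-0.85],[45.7,-28.8,2,-0.85],[45.7,-28.8,2,-0.85],[45.7,-28.8,2,-0.85],[45.7,-28.8,2,-0.85],[45.7,-28.8,2,-0.85],[45.7,-28.8,2,-0.85],[45.7,-28.8,2,-0.85],[45.7,-28.8,2,-0.85],[45.7,-28.8,2,-0.85],[45.7,-28.8,2,-0.85],[45.7,-28.8,2,-0.85]],
  ],
  jaw=-1,
)

```text
t: 2.52
ee_pos: [554.5, -120.7, 211.3]
eef_rot: [2.528, 1.866, -0.0]
contact_force: [0.1, -0.9, -0.7]
finger_gap: 85.2
grip_force: 0.0
```

Run:
```python
from h import *
np.set_printoptions(suppress=True)
s=state();print({k:np.round(s[k],3) for k in ('t','ee_pos','eef_rot','joint_pos')})
p,T=look('wrist',['holder','tape_roll','post_top','jaw_pointer','index_tip'])
print(T.round(3)); np.savez('w1.npz',T=T,K=p['camera_matrix'],f=p['frame'])
save('w1',p['frame'])
```

```text
{'t': np.float64(2.517), 'ee_pos': array([ 554.522, -120.721,  211.33 ]), 'eef_rot': array([ 2.528,  1.866, -0.   ]), 'joint_pos': array([-0.319,  0.434,  1.515, -0.   ,  1.193, -0.02 ])}
wrist holder 0.59 [ 682.9 -111.7   -0.7] [462. 156.]
wrist holder 0.58 [ 552.  -135.     1.3] [325. 225.]
wrist tape_roll 0.82 [ 554.6 -113.8   44.5] [320. 212.]
wrist tape_roll 0.79 [ 712.6 -218.6   -0.2] [518. 259.]
wrist tape_roll 0.58 [465.2  70.1  -3. ] [145.  15.]
wrist post_top 0.88 [ 553.7 -122.7   94.6] [323. 239.]
wrist jaw_pointer 0.85 [ 596.5 -136.8   26.2] [377. 219.]
wrist index_tip 0.55 [ 589.2 -171.    23.1] [378. 257.]
[[  0.956  -0.284  -0.078 573.692]
 [ -0.295  -0.922  -0.251 -55.832]
 [ -0.001   0.263  -0.965 352.972]
 [  0.      0.      0.      1.   ]]
```

View pics/w1.png

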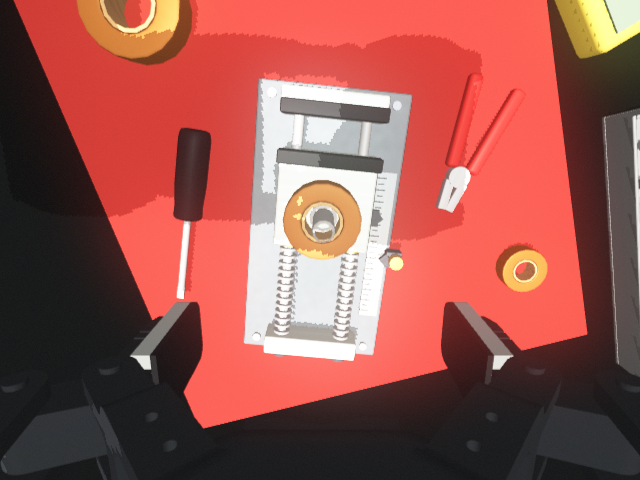

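Run:
```python
from h import *
np.set_printoptions(suppress=True)
d=np.load('w1.npz');p={'camera_matrix':d['K']};T=d['T'];f=d['f']
save('w1c',cv2.resize(f[150:290,270:430],(686,600),interpolation=cv2.INTER_CUBIC))
def pl(uv,z):
    o,r=ray(p,T,uv); return o+r*(z-o[2])/r[2]
c=[pl(u,10) for u in [(271,92),(397,105),(362,347),(256,336)]]
for a,b in ((0,3),(1,2),(0,1),(3,2)):
    v=c[b]-c[a]; print(np.linalg.norm(v).round(1),np.degrees(np.arctan2(v[1],v[0])).round(2))
print(np.mean(c,0).round(1))
print('ptr,idx',pl((377,219),26).round(1),pl((381,258),26).round(1))
```

```text
218.3 -112.76
220.0 -113.02
102.1 -22.72
101.1 -23.72
[ 548.  -136.1   10. ]
ptr,idx [ 596.6 -137.2   26. ] [ 591.1 -171.1   26. ]
```

View pics/w1c.png

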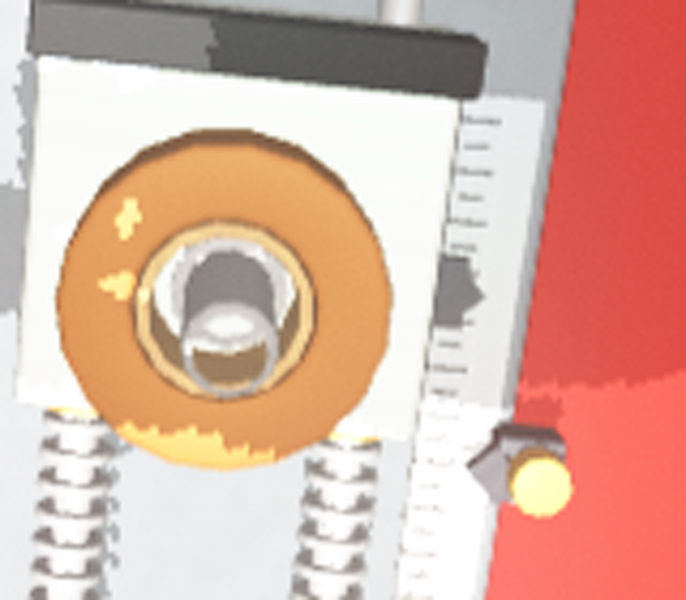

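Run:
```python
from h import *
np.set_printoptions(suppress=True)
d=np.load('w1.npz');p={'camera_matrix':d['K']};T=d['T']
def pl(uv,z):
    o,r=ray(p,T,(np.array(uv)/4.2875)+[270,150]); return o+r*(z-o[2])/r[2]
a=np.radians(-113);xh=np.array([np.cos(a),np.sin(a),0]);yh=np.array([-xh[1],xh[0],0])
for n,uv,z in (('posttop',(230,350),92),('foot',(231,280),46),('hole',(226,308),68),('rollout',(225,300),67),('ptr',(484,295),26),('idx',(468,462),26)):
    q=pl(uv,z);print(n,q.round(1),'h',(q@xh).round(1),(q@yh).round(1))
s=state();M=R.from_rotvec(s['eef_rot']).as_matrix();print(s['ee_pos'],np.degrees(np.arctan2(M[1,:2],M[0,:2])))
```

```text
posttop [ 555.7 -118.6   92. ] h -107.9 557.9
foot [ 556.5 -117.2   46. ] h -109.5 558.1
hole [ 555.5 -117.2   68. ] h -109.2 557.2
rollout [ 555.7 -116.1   67. ] h -110.3 556.9
ptr [ 601.3 -138.5   26. ] h -107.5 607.7
idx [ 589.6 -170.4   26. ] h -73.5 609.3
[ 554.80312336 -120.41403083  211.36840286] [ 72.8676729  -17.13232701]
```

Request:
apply_moves(
  series=[
    [[0.3,0,3,0.1],[0.3,0,6,0.1],[0.3,0,9,0.1],[0.3,0,11,0.1],[0.3,0,13,0.1],[0.3,0,14.5,0.1],[0.3,0,15.5,0.1],[0.3,0,16.2,0.1],[0.3,0,16.4,0.1],[0.3,0,16.4,0.1]],
  ],
)

```text
t: 3.65
ee_pos: [556.0, -117.0, 47.3]
eef_rot: [-2.617, -1.738, -0.0]
contact_force: [-0.4, -0.1, 1.0]
finger_gap: 85.3
grip_force: 0.0
```

Request:
apply_moves(
  series=[
    [[0,0,0,0],[0,0,0,0],[0,0,0,0],[0,0,0,0],[0,0,0,0],[0,0,0,0],[0,0,0,0],[0,0,0,0]],
  ],
  jaw=1,
  force=30,
)

```text
t: 4.32
ee_pos: [556.4, -117.1, 48.4]
eef_rot: [2.616, 1.738, 0.002]
contact_force: [-2.4, -0.4, 10.4]
finger_gap: 57.6
grip_force: 29.8
```

Request:
apply_moves(
  series=[
    [[0,0,-0.3,0],[0,0,-1,0],[0,0,-2,0],[0,0,-3.5,0],[0,0,-5,0],[0,0,-6.5,0],[0,0,-8,0],[0,0,-8.5,0],[0,0,-8.5,0],[0,0,-8.5,0]],
  ],
)

```text
t: 5.15
ee_pos: [555.9, -116.9, 132.4]
eef_rot: [2.616, 1.738, 0.001]
contact_force: [-0.3, -0.1, -1.3]
finger_gap: 57.4
grip_force: 32.2
```

Run:
```python
from h import *
np.set_printoptions(suppress=True)
s=state();print(s['ee_pos'],s['finger_gap'],s['contact_force'])
M=R.from_rotvec(s['eef_rot']).as_matrix();print(M.round(3))
for c in('scene','side'):
  p,T=look(c,['tape_roll','post_top','jaw_pointer'],mx=2); save(c+'2',p['frame'])
```

```text
[ 555.92336647 -116.94445888  132.42028616] 57.38996817096058 [-0.2651151  -0.14254582 -1.29432155]
[[ 0.388  0.922  0.001]
 [ 0.922 -0.388 -0.   ]
 [ 0.     0.001 -1.   ]]
scene tape_roll 0.83 [468.8  70.8  -0. ] [286. 239.]
scene tape_roll 0.67 [ 555.  -116.3  131.9] [209. 269.]
scene post_top 0.49 [ 682.8 -119.2   -1.3] [241. 353.]
scene post_top 0.44 [ 553.9 -117.4   91.8] [212. 279.]
scene jaw_pointer 0.82 [ 602.1 -138.4   24.8] [216. 318.]
scene jaw_pointer 0.23 [ 555.8 -118.2   91.9] [212. 280.]
side tape_roll 0.9 [ 711.5 -226.2    1.4] [444. 415.]
side tape_roll 0.72 [467.8  67.3  -0.8] [291. 297.]
side post_top 0.73 [ 553.8 -122.3   88.9] [347. 348.]
side jaw_pointer 0.91 [ 599.1 -141.    27.4] [372. 372.]
```

Request:
apply_moves(
  series=[
    [[3,-0.5,0,0],[6,-1,0,0],[9,-1.5,0,0],[12,-2,0,0],[15,-2.3,0,0],[18,-2.8,0,0],[20,-3.1,1,0],[20,-3.1,3,0],[20,-3.1,5,0],[20,-3.1,7,0],[20,-3.1,9,0],[20,-3.1,10.5,0],[20,-3.1,11.5,0],[20,-3.1,12,0],[20,-3.1,12.3,0],[20,-3.1,12.5,0],[20,-3.1,12.5,0]],
  ],
)

```text
t: 6.97
ee_pos: [605.1, 79.4, 7.6]
eef_rot: [2.617, 1.738, 0.001]
contact_force: [-0.6, 0.1, -0.6]
finger_gap: 57.4
grip_force: 32.2
```

Run:
```python
from h import *
np.set_printoptions(suppress=True)
s=state();print(s['ee_pos'],s['finger_gap'],s['contact_force'])
ims=[]
for c in('scene','side'):
  p,T=look(c,['tape_roll'])
  q=np.linalg.inv(T)@np.r_[s['ee_pos'],1]; u=px(p,q[:3]).astype(int)
  ims.append(cv2.resize(p['frame'][u[1]-50:u[1]+50,u[0]-60:u[0]+60],(390,325),interpolation=cv2.INTER_CUBIC))
save('pl',np.hstack(ims))
```

```text
[605.14966707  79.43394748   7.6054473 ] 57.44387903003867 [-0.56309088  0.1220266  -0.57937094]
scene tape_roll 0.9 [471.8  69.6  -0.1] [286. 240.]
scene tape_roll 0.71 [ 715.  -228.1   -2. ] [192. 392.]
scene tape_roll 0.64 [607.7  80.3   3. ] [315. 285.]
side tape_roll 0.84 [469.5  67.2   1.7] [291. 297.]
side tape_roll 0.63 [ 711.6 -224.9    1.2] [444. 414.]
side tape_roll 0.58 [603.8  72.9   4.5] [353. 287.]
```

View pics/pl.png

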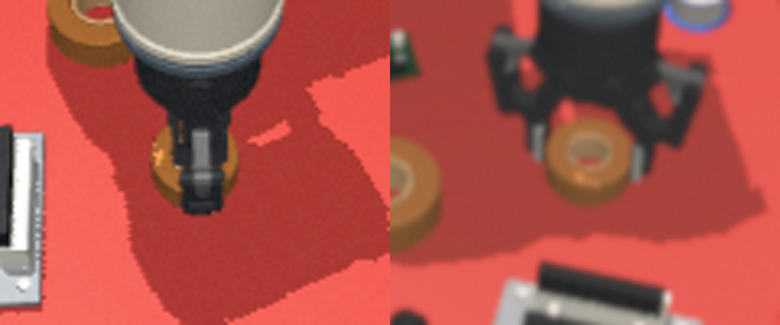

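The picture shows the roll level between the fingers, about a millimetre above the free mat (left panel at (195,165), right panel at (590,155)). I lower it until it touches, then release.

Request:
apply_moves(
  series=[
    [[0,0,0.1,0],[0,0,0.15,0],[0,0,0.2,0],[0,0,0.2,0],[0,0,0.2,0]],
  ],
)

```text
t: 7.58
ee_pos: [605.2, 79.5, 6.5]
eef_rot: [2.616, 1.738, 0.002]
contact_force: [-4.4, -0.3, 18.7]
finger_gap: 57.2
grip_force: 33.7
```

Request:
apply_moves(
  series=[
    [[0,0,0,0],[0,0,0,0],[0,0,0,0],[0,0,0,0],[0,0,0,0],[0,0,0,0],[0,0,0,0],[0,0,0,0],[0,0,0,0]],
  ],
  jaw=-1,
)

```text
t: 8.33
ee_pos: [604.8, 79.4, 5.3]
eef_rot: [-2.617, -1.738, 0.0]
contact_force: [-0.7, -0.3, -0.4]
finger_gap: 85.4
grip_force: 0.0
```

Request:
apply_moves(
  series=[
    [[0,0,-2,0],[0,0,-5,0],[0,0,-8,0],[0,0,-12,0],[0,0,-14,0],[-4,0.6,-16,0.12],[-8,1.2,-16,0.24],[-12,1.8,-16,0.36],[-16,2.5,-16,0.48],[-20.1,3.1,-16,0.6],[-20.1,3.1,-16,0.72],[-20.1,3.1,-16,0.84],[-20.1,3.1,-16,0.96],[-20.1,3.1,-16,1.08],[-20.1,3.1,-16,1.2],[-20.1,3.1,-16,1.32],[-20.1,3.1,-16,1.44],[-20.1,3.1,-16,1.57],[-20.1,3.1,-16,1.57],[-20.1,3.1,-16,1.57]],
  ],
)

```text
t: 10.0
ee_pos: [555.5, -117.9, 165.3]
eef_rot: [3.081, -0.614, -0.0]
contact_force: [0.5, 0.6, -0.2]
finger_gap: 85.4
grip_force: 0.0
```

Run:
```python
from h import *
np.set_printoptions(suppress=True)
s=state();M=R.from_rotvec(s['eef_rot']).as_matrix();print(s['ee_pos'],s['joint_pos'],M.round(3))
for c in('side','scene','wrist'):
  p,T=look(c,['tape_roll','post_top','jaw_pointer','index_tip'])
  if c!='wrist': save(c+'3',cv2.resize(p['frame'][220:420,170:450],(800,571),interpolation=cv2.INTER_CUBIC))
  else: save('w3',p['frame']); np.savez('w3.npz',T=T,K=p['camera_matrix'],f=p['frame'])
```

```text
[ 555.4663533  -117.8631843   165.29304719] [-0.31423445  0.48727942  1.56792681 -0.00001195  1.08641354  1.65028165] [[ 0.923 -0.384 -0.   ]
 [-0.384 -0.923 -0.   ]
 [-0.     0.    -1.   ]]
side tape_roll 0.86 [466.4  66.   -1.1] [290. 298.]
side tape_roll 0.85 [ 711.3 -224.1    5. ] [444. 413.]
side tape_roll 0.25 [ 600.3 -140.    26.9] [373. 371.]
side post_top 0.58 [ 551.9 -123.9   91.8] [346. 349.]
side post_top 0.56 [ 683.1 -119.2   -1.7] [412. 363.]
side post_top 0.52 [718.  215.8  -4.2] [389. 237.]
side jaw_pointer 0.88 [ 599.3 -140.4   24.5] [372. 372.]
side jaw_pointer 0.5 [718.1 218.3  -2.3] [389. 236.]
side index_tip 0.65 [ 591.4 -169.7   28. ] [371. 387.]
scene tape_roll 0.98 [603.4  82.    4.7] [315. 282.]
scene tape_roll 0.86 [ 712.6 -226.2    2.1] [192. 390.]
scene tape_roll 0.82 [470.1  70.9  -0.3] [286. 240.]
scene post_top 0.49 [ 556.4 -115.9   90.7] [214. 280.]
scene jaw_pointer 0.74 [473.7 193.8  -1.3] [334. 223.]
scene jaw_pointer 0.6 [ 602.6 -141.    26.3] [215. 318.]
scene jaw_pointer 0.4 [515.7 445.   -3.2] [432. 201.]
scene index_tip 0.57 [ 555.  -117.6   93.7] [212. 279.]
scene index_tip 0.55 [ 588.1 -174.2   26.8] [197. 319.]
scene index_tip 0.3 [512.  446.8  -2.2] [432. 199.]
wrist tape_roll 0.89 [603.   81.2  -1.2] [ 72. 257.]
wrist post_top 0.66 [ 556.  -121.9   95.1] [330. 250.]
wrist jaw_pointer 0.69 [ 600.3 -137.5   25.1] [324. 155.]
wrist index_tip 0.94 [ 588.7 -173.9   21.9] [379. 150.]
```

View pics/w3.png

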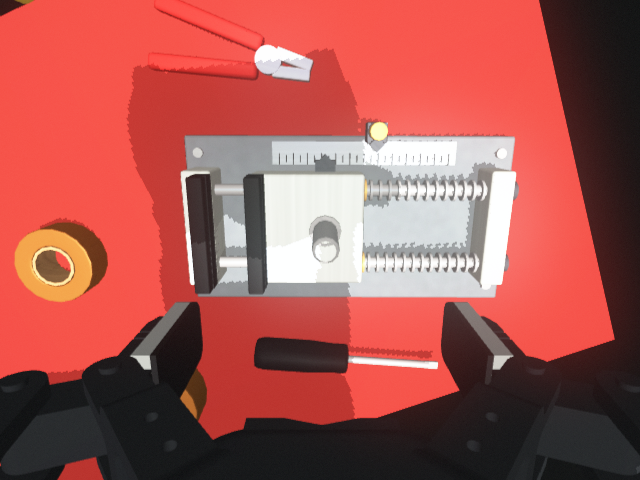

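View pics/scene3.png

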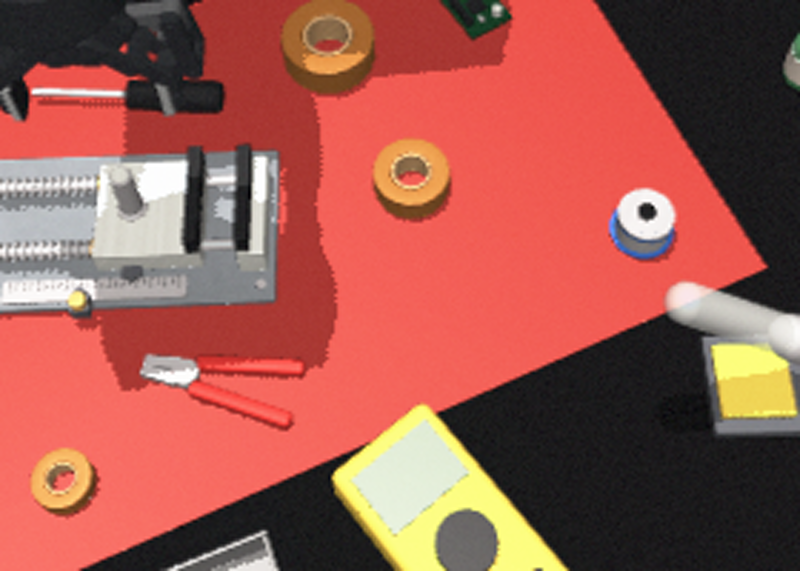

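The roll lies flat and free on the mat at scene3 (412,180). The wrist view shows the post top at about (326,254), the pointer tip at about (325,155) and the index tip at about (376,151), all clear of the fingers.

Run:
```python
from h import *
np.set_printoptions(suppress=True)
d=np.load('w3.npz');p={'camera_matrix':d['K']};T=d['T']
def pl(uv,z):
    o,r=ray(p,T,uv); return o+r*(z-o[2])/r[2]
a=np.radians(-113);xh=np.array([np.cos(a),np.sin(a),0]);yh=np.array([-xh[1],xh[0],0])
for n,uv,z in (('post',(326,254),92),('foot',(325,222),46),('ptr',(325,155),26),('idx',(376,151),26),('idxnet',(379,150),26),('s1',(197,153),10),('s2',(501,154),10)):
    q=pl(uv,z);print(n,q.round(1),'h',(q@xh).round(1),(q@yh).round(1))
save('w3c',cv2.resize(d['f'][115:275,285:425],(700,800),interpolation=cv2.INTER_CUBIC)[:600])
```

```text
post [ 553.8 -118.9   92. ] h -107.0 556.3
foot [ 561.2 -121.7   46. ] h -107.3 564.1
ptr [ 600.3 -138.2   26. ] h -107.4 606.6
idx [ 589.3 -171.3   26. ] h -72.6 609.4
idxnet [ 589.2 -173.4   26. ] h -70.6 610.1
s1 [636.5 -53.1  10. ] h -199.8 606.6
s2 [ 550.9 -255.4   10. ] h 19.9 606.9
```

View pics/w3c.png

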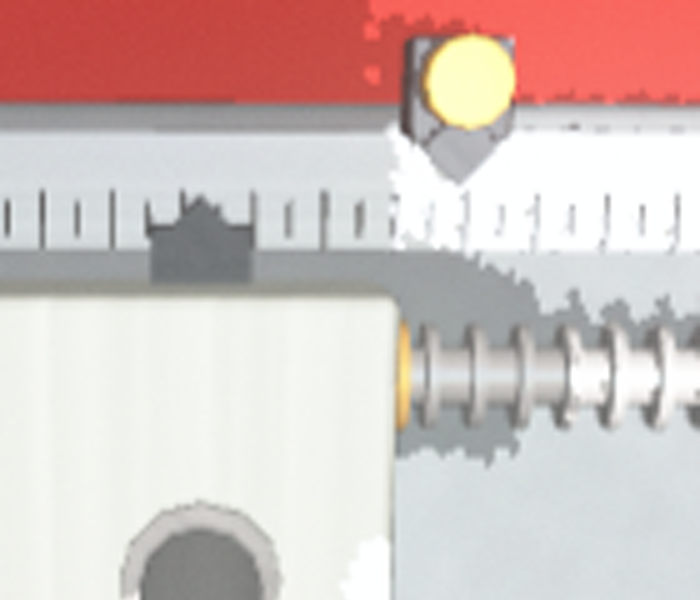

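Request:
apply_moves(
  series=[
    [[0,0.1,3,0],[0,0.1,5.5,0],[0,0.1,7.5,0],[0,0.1,8.8,0],[0,0.1,9.4,0],[0,0.1,9.7,0],[0,0.1,9.7,0],[0,0.1,9.7,0]],
  ],
)

```text
t: 11.42
ee_pos: [555.6, -118.9, 69.0]
eef_rot: [3.08, -0.62, 0.002]
contact_force: [0.0, -0.1, -0.6]
finger_gap: 85.3
grip_force: 0.0
```

Request:
apply_moves(
  series=[
    [[0,0,0,0],[0,0,0,0],[0,0,0,0],[0,0,0,0],[0,0,0,0],[0,0,0,0],[0,0,0,0],[0,0,0,0],[0,0,0,0],[0,0,0,0],[0,0,0,0],[0,0,0,0]],
  ],
  jaw=1,
  force=60,
)

```text
t: 12.42
ee_pos: [554.8, -119.7, 68.7]
eef_rot: [3.079, -0.619, -0.0]
contact_force: [-6.1, -9.3, 8.0]
finger_gap: 13.9
grip_force: 58.6
```

Request:
apply_moves(
  series=[
    [[0,0.3,0,0],[0,0.6,0,0],[0,0.9,0,0],[0,1.2,0,0],[0,1.5,0,0],[0,1.8,0,0],[0,2.1,0,0],[0,2.4,0,0],[0,2.7,0,0],[0,3,0,0],[0,3.2,0,0],[0,3.4,0,0],[0,3.5,0,0],[0,3.5,0,0],[0,3.5,0,0]],
  ],
)

```text
t: 13.67
ee_pos: [542.0, -150.2, 68.7]
eef_rot: [-3.079, 0.62, -0.001]
contact_force: [2.2, 10.9, 8.4]
finger_gap: 13.6
grip_force: 58.8
```

Run:
```python
from h import *
np.set_printoptions(suppress=True)
s=state();a=np.radians(-113);xh=np.array([np.cos(a),np.sin(a),0]);print(s['ee_pos'],s['ee_pos']@xh,s['contact_force']@xh,s['grip_force'])
ims=[]
for c in('wrist','scene','side'):
  p,T=look(c,['jaw_pointer','index_tip','tape_roll'],mx=2)
  np.savez('f_'+c,T=T,K=p['camera_matrix'],f=p['frame'])
  q=np.linalg.inv(T)@np.array([593,-165,26,1]); u=px(p,q[:3]).round().astype(int)
  h=35; ims.append(cv2.resize(p['frame'][max(u[1]-h,0):u[1]+h,u[0]-h:u[0]+h],(260,260),interpolation=cv2.INTER_CUBIC)); print(c,u)
save('fin',np.hstack(ims))
```

```text
[ 541.97469628 -150.22205706   68.6908565 ] -73.48625206824114 -10.863111873437148 58.80484601366334
wrist jaw_pointer 0.65 [ 587.6 -167.7   28.2] [320. 169.]
wrist jaw_pointer 0.15 [ 587.1 -171.6   27.1] [328. 167.]
wrist index_tip 0.8 [ 588.9 -171.2   23.2] [326. 163.]
wrist [310 160]
scene jaw_pointer 0.78 [ 590.  -171.8   26.4] [198. 319.]
scene jaw_pointer 0.56 [715.7 216.7   1.1] [395. 301.]
scene index_tip 0.64 [ 586.9 -172.6   25.7] [197. 318.]
scene index_tip 0.46 [513.9 445.6  -3.3] [432. 200.]
scene tape_roll 0.88 [ 712.4 -229.5   -1. ] [191. 391.]
scene tape_roll 0.87 [471.4  69.5   0.9] [286. 240.]
scene [202 319]
side jaw_pointer 0.94 [ 589.8 -168.6   24.3] [370. 388.]
side index_tip 0.72 [444.  -93.1   0.1] [286. 366.]
side tape_roll 0.97 [ 713.1 -226.9    2.6] [445. 415.]
side tape_roll 0.62 [467.8  66.4   2.3] [291. 297.]
side [371 385]
```

View pics/fin.png

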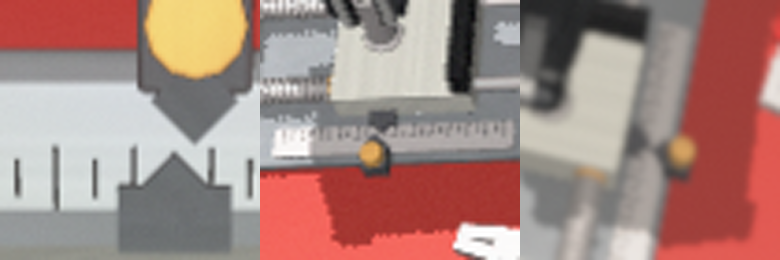

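In the wrist panel the index tip is at (195,142) and the pointer tip at (175,152). With 5 mm ticks 39 px apart, the pointer is about 2.5 mm short.

Request:
apply_moves(
  series=[
    [[0,0.1,0,0],[0,0.2,0,0],[0,0.25,0,0],[0,0.25,0,0],[0,0.25,0,0],[0,0.25,0,0],[0,0.25,0,0]],
  ],
)

```text
t: 14.85
ee_pos: [541.0, -152.4, 68.7]
eef_rot: [-3.079, 0.62, -0.001]
contact_force: [2.5, 11.1, 7.5]
finger_gap: 13.7
grip_force: 58.8
```

Run:
```python
from h import *
np.set_printoptions(suppress=True)
s=state();a=np.radians(-113);xh=np.array([np.cos(a),np.sin(a),0]);print(s['ee_pos'],s['ee_pos']@xh,s['contact_force'],s['grip_force'])
p,T=look('wrist',['jaw_pointer','index_tip'],mx=1)
a=cv2.resize(p['frame'][120:200,270:370],(500,400),interpolation=cv2.INTER_CUBIC)
p,T=look('scene',['tape_roll'],mx=4)
b=cv2.resize(p['frame'][230:330,265:365],(300,400)[::1],interpolation=cv2.INTER_CUBIC)
save('fin2',np.hstack([a,b]))
```

```text
[ 541.03517921 -152.42896379   68.70299955] -71.08768515510307 [ 2.52956531 11.14168762  7.49892811] 58.81830337399151
wrist jaw_pointer 0.84 [ 586.  -168.7   27. ] [318. 171.]
wrist index_tip 0.68 [ 588.  -171.6   25.6] [322. 164.]
scene tape_roll 0.83 [605.8  78.4   4.8] [314. 284.]
scene tape_roll 0.79 [ 714.6 -224.9   -0.8] [194. 391.]
scene tape_roll 0.75 [473.1  70.2   0.7] [287. 240.]
scene tape_roll 0.37 [ 588.1 -173.5   29.1] [197. 318.]
```

View pics/fin2.png

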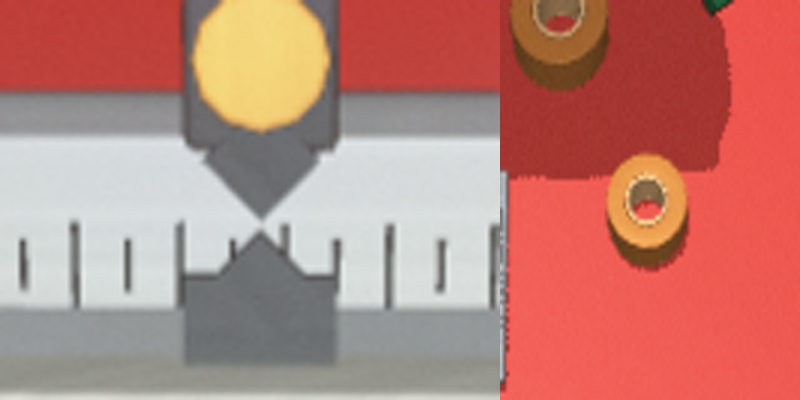

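The tips now line up at (262,218) and (262,232), and the roll lies flat on the mat. The grip is steady at 59 N, so I hand in.

```bash
python3 -c "from bench import sign_off; print(sign_off())"
```

```text
the job is handed in; nothing more can be done
None
```

The roll was lifted off the post and lies flat on the red mat, and the jaw is held open at about 59 N with its pointer lined up with the index tip in the last picture; the job is handed in, but no verdict came back.

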